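Pop the breaker hatch and reset the tripped breaker

ROBOT

A 6-joint arm with a two-finger parallel gripper is mounted at the origin on the work surface. World frame = base frame: x ahead of the robot, y to its left, z up, the work surface at z = 0. Lengths are in m, angles in rad, forces in N, time in s.
With the tool pointing down it reaches from about 0.35 to 0.95 m from the base axis. Payload 17.4 kg.
Tool frame: the origin (TCP) lies between the finger pads; the fingertips stand 11 mm ahead of it and the grasp point (between the pads) lies 8 mm behind it; z points along the fingers, y is the line along which they close (so a half turn about z gives the same grasp; the last joint's range is limited). The gripper opens to 93 mm and grips with 3 to 60 N. Pads are 15 mm wide; open, the fingers measure 128 mm over their backs; the gripper's body (75 mm by 188 mm) begins 65 mm behind the grasp point.
Start: joints at [-1.311, 0.116, 1.442, -0, 1.584, -0.038], TCP at [0.198, -0.645, 0.23] pointing down, gripper open.
Joint ranges: [-2.83, 2.83], [-0.83, 2.19], [0.07, 2.5], [-1.14, 4.28], [0.01, 3], [-2.97, 2.97]. Speed limits (rad/s): [1.89, 1.89, 2.22, 3.14, 3.14, 3.14].

INTERFACE

Orientations are given as a unit quaternion [w, x, y, z].
In Python, from bench import robot, claw, solve_ik, cams, job gives the robot as it stands. Calls block until the motion is done:
- robot.move_to(position, orientation): joint-space move of the TCP to a pose.
- robot.servo_line(position, ori=None, rate=0.15): straight line of the TCP; ori=None keeps the orientation; rate is the mean speed in m/s.
- robot.goto_joints(angles): joint-space move.
- claw.gripper_open() and claw.clamp(f_grip=None): open the fingers fully, or close them until they stop; f_grip is the grip in N (None keeps the last).
- robot.sleep(seconds).
- solve_ik(position, orientation): joint angles nearest the present ones, or None.
- robot.state(): the state.
- cams.get_image(name): name is "side" or "top" or "wrist"; returns the picture (480x640x3 uint8, blue, green, red); there is no depth.
- cams.get_calibration(name): a dict with "K" (3x3 intrinsics, pixels), "position" and "attitude" of the camera in the world; the wrist camera has in their place "T_tool_cam" (4x4, takes a point from camera to tool coordinates, whose origin is the TCP and whose axes are the flange's). Camera axes: x right, y up, looking along -z (the intrinsics and any distortion apply to the point x, -y, -z); pixel columns grow to the right and rows downward; lengths in m; the calibration is good to about 2 mm. A picture is of the moment at which its call begins: read the wrist's pose just before it. get_calibration takes no time and is no camera call.
A pose or a line that the arm cannot do raises robot.IKError and nothing moves.
- job.finish_job(): hands the job in; it is judged then, once.
Trained networks look in the newest picture that a camera, given by its name, has taken for a name from the list of things; names that differ only in an ending like _2 or _b are one class to them, and where a whole thing is asked for, a point or a joint stands for the part that bears it (a point fixed in the world has none). Each returns a list of dicts, best first, with "conf" (0 to 1); they miss things now and then, are a little off and sometimes report something else, mostly with a low value. They report only what shows in the picture. A call takes as long as a camera call.
- cams.find_in(label, camera): "bbox" ([centre column, centre row, width, height] in pixels, round what is visible of it).
The state is a dict: "time_s": time; "joints": joint angles; "joint_vel": joint speeds; "tau": joint torques, N m; "tcp_pos": TCP position; "ee_rot": TCP orientation; "contact_force": force on the tool from outside, world axes, zero at the start; "wrist_torque": the same for the moment, N m; "grip_width": finger opening in m; "gripper_force": force on a finger pad.
Only numpy, scipy, OpenCV 4.12 (cv2) and the standard library are available. Lean on these libraries where they do the work, as an engineer would, in place of code of your own. Each camera call takes 0.05 s, during which the arm holds its last target. There are 200 camera calls.

TASK

The breaker in this bench instrument has tripped. Press the black push-button latch on its top gently until the hatch lets go, let the hatch spring fully open without touching it, then push the popped-out white breaker plunger fully home; leave the hatch standing open, do not lean hard on anything, and leave the things lying around the instrument where they are.

Things in the scene. Friction and masses are not known exactly. Their poses are not given: they have to be found in the camera images.
- chassis: Flat grey metal instrument case with vent holes, fixed to the bench, 240 (x) x 300 (y) x 75 mm high. Origin: centre of its underside, on the bench; z up. In its frame: deck at z 75; the closed hatch covers x -61..61, y -32..80; under it an open bay x -55..55, y -25..75, floor at z 30; latch housing at x 0, y -70, a dark steel block 50 x 40 mm standing 12 mm above the deck.
- latch (a point): Top centre of the latch housing, z 87. Its black round button, 22 mm wide, stands 12 to 26 mm above this point (screw-adjusted, not measured: feel for it). Press straight down: 4 N to start it, then 0.8 N more per mm; the hatch lets go after 3 to 5 mm (varies), 6 to 9 N; hard stop at 5.8 mm. It springs back and need not be held once the hatch is free. Over 18 N damages it.
- hatch (a joint): Hatch angle, rad: 0 latched shut, 1.75 fully open at its stop, a little past upright. Grey metal plate 122 x 112 x 4 mm, hinged along chassis x at y +84, z 77 mm of the chassis; its free edge (y -32, beside the latch) swings up and over towards +y. Once the latch lets go a spring throws it open in about 1 s and keeps it open.
- hatch_panel: The hatch plate itself. Origin: middle of its hinge line; with the hatch closed its axes are those of the chassis and the plate reaches 116 mm from the origin towards -y. A small steel tongue at its free edge is held under the latch bolt. Not to be touched by the robot.
- breaker1: The tripped breaker: black block 30 x 34 x 24 mm standing on the bay floor, with a white round plunger 14 mm across sticking up in the middle. Origin: centre of the block's underside, 30 mm above the bench; axes parallel to the chassis. The plunger's top is 38 mm above the origin when popped out, 31 mm when home. It is at x -26 or +26, y +10 mm of the chassis frame.
- plunger (a joint): How far breaker1's plunger is pushed down, m: 0 popped out, 0.007 fully home (hard stop). Moves under about 5 to 8 N, and stays where it is left. More than 22 N damages it.
- breaker2: A second breaker of the same make beside the first, 52 mm away, already home (its white plunger stands 31 mm above its origin and does not move).
- screwdriver: Bystander: screwdriver lying on the bench between the robot and the instrument.
- solder_reel: Bystander: grey reel 56 mm across and 36 mm high, standing to the right (-y) of the instrument.
- flux_jar: Bystander: small jar 44 mm across and 50 mm high, to the left (+y) of the instrument.
- parts_tray: Bystander: grey open tray 90 x 130 x 28 mm beyond (+x) the instrument.

How it is judged:
On the way, in this order (a step that is already met when the one before it is completed fails the run):
1. the latch is pressed and the hatch has sprung fully open (value of joint hatch above 1.6 rad), for 0.2 s.
2. the popped breaker plunger is pushed home (value of joint plunger above 0.006 m), for 0.2 s.
At the end, for the whole second after the job is handed in: The hatch stands open (more than 1.5 rad) and the plunger of breaker1 is home (within 1 mm of its 7 mm stop) (value of joint hatch above 1.5 rad and value of joint plunger above 0.006 m); the robot touches nothing.
It fails at once if the robot touches the hatch plate (more than 1 N) (contact force between any of the fingers, the arm and hatch_panel above 1 N).
It fails at once if the robot presses the instrument or its latch with more than 18 N (contact force between any of the fingers, the arm and chassis above 18 N).
It fails at once if the robot presses a breaker with more than 22 N (contact force between any of the fingers, the arm and breaker1 above 22 N or contact force between any of the fingers, the arm and breaker2 above 22 N).
It fails at once if a bystander is moved more than 20 mm (distance of any of screwdriver, solder_reel, flux_jar, parts_tray from where it was at the start of the episode above 0.02 m).
It also fails if it takes over 45 s, if anything falls off the work surface, if the arm or the gripper's body presses on something with over 40 N, if the wrist force passes 120 N, or if a joint passes its speed limit or range.

## Working session

There is one attempt and no reset: what is moved stays moved. The work goes in short steps, each a Python script; the robot and the scene stay as the last script left them, time stands still between calls to the robot, and variables do not carry over. Pictures are saved under pics/ and viewed, at most 10 in all, crops included, and the job is handed in when it is done.

```bash
ls; mkdir -p pics
python3 - <<'E'
from bench import robot, claw, solve_ik, cams, job
import cv2,numpy as np
print(robot.state()["time_s"])
for n in ("top","side"):
    im=cams.get_image(n); cv2.imwrite(f"pics/{n}0.png",im)
    c=cams.get_calibration(n); print(n,c)
    for l in ("chassis","latch","hatch_panel","breaker1","screwdriver","solder_reel","flux_jar","parts_tray"):
        print(l,[(np.round(d["bbox"]).tolist(),round(d["conf"],2)) for d in cams.find_in(l,n)][:2])
print(cams.get_calibration("wrist"), robot.state())
E
```

```text
bench.py
pics
0.0
top {'K': array([[466.81527924,   0.        , 311.73631054],
       [  0.        , 466.81527924, 241.5863293 ],
       [  0.        ,   0.        ,   1.        ]]), 'position': array([0.4965116 , 0.04432903, 0.87300583]), 'attitude': array([ 0.70846915,  0.0417723 , -0.03824661, -0.70346552])}
chassis [([286.0, 241.0, 203.0, 172.0], 0.85)]
latch [([285.0, 241.0, 204.0, 174.0], 0.95)]
hatch_panel [([266.0, 244.0, 82.0, 87.0], 0.57)]
breaker1 [([293.0, 143.0, 78.0, 70.0], 0.35)]
screwdriver [([317.0, 336.0, 105.0, 40.0], 0.78)]
solder_reel [([402.0, 235.0, 32.0, 36.0], 0.58)]
flux_jar [([166.0, 242.0, 29.0, 27.0], 0.94), ([271.0, 245.0, 84.0, 81.0], 0.56)]
parts_tray [([292.0, 140.0, 78.0, 66.0], 0.61)]
side {'K': array([[529.46024288,   0.        , 326.79769161],
       [  0.        , 529.46024288, 238.41497266],
       [  0.        ,   0.        ,   1.        ]]), 'position': array([ 0.51423175, -0.57170392,  0.60732968]), 'attitude': array([ 0.90066107,  0.42407427, -0.0302961 , -0.08973736])}
chassis [([311.0, 259.0, 207.0, 181.0], 0.78)]
latch [([313.0, 257.0, 21
[... 829 characters left out ...]
ime_s': 0.9, 'joints': array([-1.31079540e+00,  1.16003584e-01,  1.44156991e+00,  6.37333524e-06,
        1.58401786e+00, -3.77906588e-02]), 'joint_vel': array([-0.00137016, -0.00091627,  0.00084691,  0.00042919,  0.00063015,
        0.00137893]), 'tau': array([ 1.26750921e-03, -7.21010327e+01, -6.22749496e+01,  7.81301572e-02,
        1.82792405e-02,  5.07491495e-05]), 'tcp_pos': array([ 0.19805383, -0.64530261,  0.22966241]), 'ee_rot': array([2.90876184e-07, 9.88935479e-01, 1.48346275e-01, 3.23860917e-06]), 'contact_force': array([-0.39636798,  0.05464405, -0.69233074]), 'wrist_torque': array([-0.02720482, -0.04300798,  0.03816408]), 'gripper_force': 0.0, 'grip_width': 0.09291102317087485}
```

View pics/top0.png

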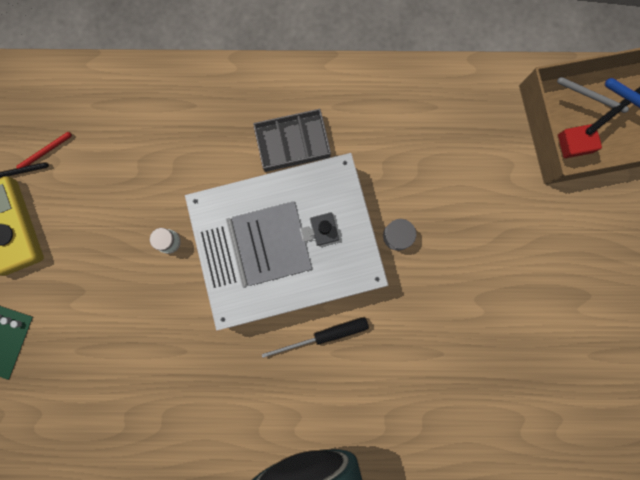

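View pics/side0.png

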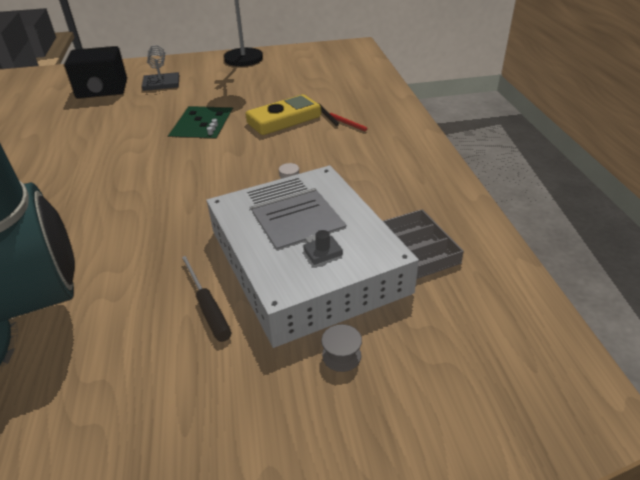

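Top view: the instrument is yawed about +14°, with deck corners near (186,195), (353,154), (387,286) and (218,329). The button is at (325,227). In the side view the deck corners are near (209,203), (331,168), (415,262) and (272,338), and the button top is at about (322,234). The trained networks' chassis boxes agree with these.

```bash
cat > h.py <<'E'
from bench import robot, claw, solve_ik, cams, job
import cv2,numpy as np
from scipy.spatial.transform import Rotation as R
from scipy.optimize import least_squares
def proj(P,n):
    c=cams.get_calibration(n); q=c["attitude"]
    p=(np.atleast_2d(P)-c["position"])@R.from_quat(np.r_[q[1:],q[0]]).as_matrix()
    p=p*[1,-1,-1]; u=p@c["K"].T; return u[:,:2]/u[:,2:]
def c2w(p,x): # chassis->world, x=(x,y,yaw)
    return R.from_euler('z',x[2]).apply(np.atleast_2d(p))+[x[0],x[1],0]
E
python3 - <<'E'
from h import *
C=np.array([[.12,.15,0],[.12,-.15,0],[-.12,-.15,0],[-.12,.15,0]])
obs={"top":[[186,195],[353,154],[387,286],[218,329]],"side":[[331,168],[415,262],[272,338],[209,203]]}
f=lambda v:np.concatenate([(proj(c2w(C+[0,0,v[3]],v),n)-obs[n]).ravel() for n in obs])
s=least_squares(f,[.5,.07,.24,.075],loss="soft_l1"); print(s.x,f(s.x).round(1))
# fix z
f2=lambda v:np.concatenate([(proj(c2w(C+[0,0,.075],v),n)-obs[n]).ravel() for n in obs])
s2=least_squares(f2,[.5,.07,.24],loss="soft_l1"); print(s2.x)
g=lambda p:np.r_[(proj(p,"top")-[325,227]).ravel(),(proj(p,"side")-[322,234]).ravel()]
b=least_squares(g,[.5,0,.1]);print("button",b.x,g(b.x).round(1),"latch pred",c2w([0,-.07,.087],s2.x))
for n in obs: cv2.imwrite(f"pics/{n}z.png",cv2.resize(cv2.imread(f"pics/{n}0.png")[140:345,170:420],None,fx=2.9,fy=2.9,interpolation=cv2.INTER_CUBIC))
np.save("pose.npy",s2.x)
E
```

```text
[0.59169227 0.09355351 0.25707035 0.06832406] [  0.6  -0.4  -1.3  -0.7   0.6  -0.9  -0.7  -0.1  -0.7   1.    2.7   2.8
  -4.8 -18.9  -2.2   0.1]
[0.5910593  0.09146141 0.25760154]
button [0.608949   0.02674928 0.11308453] [ 0.  -1.1 -0.9  0.2] latch pred [[0.60889263 0.02377114 0.087     ]]
```

View pics/sidez.png

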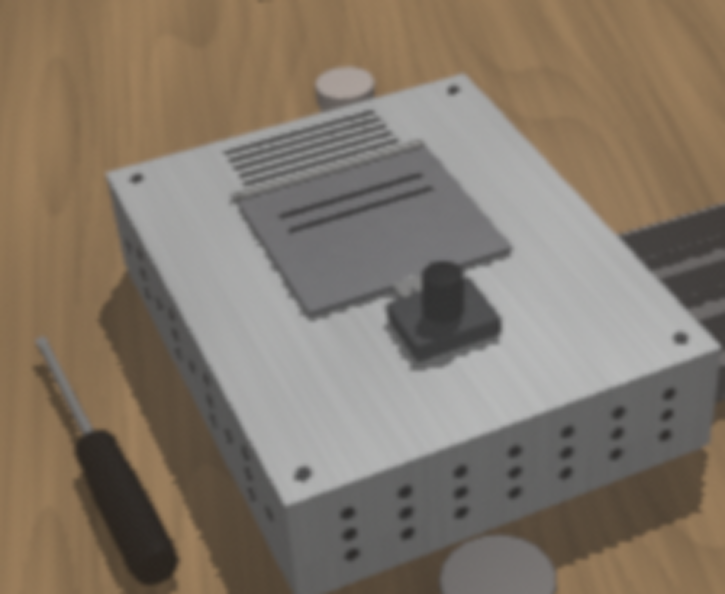

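View pics/topz.png

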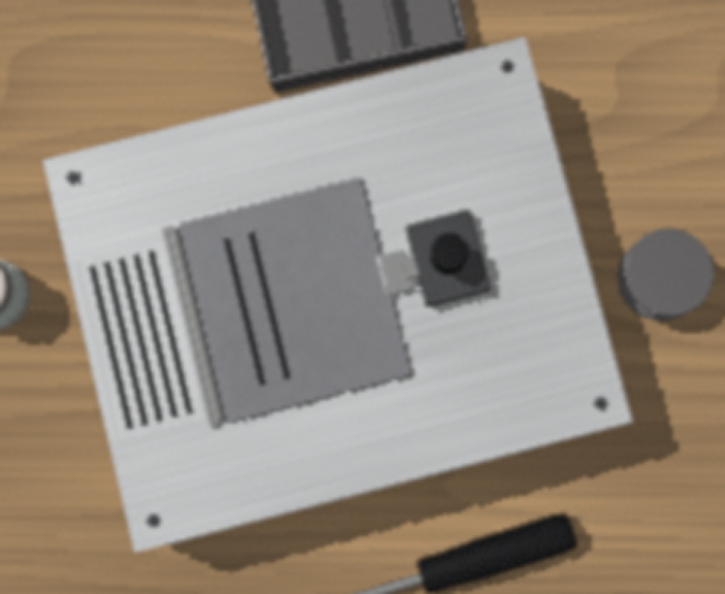

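The crops sharpen the deck corners. The front corner in the side view is at (269,314), not (272,338), and the button top is at side (322.4,233) and top (325,227). I'll refit with these, then move above the button.

Run:
```python
from h import *
C=np.array([[.12,.15,0],[.12,-.15,0],[-.12,-.15,0],[-.12,.15,0]])
obs={"top":[[184.8,195.2],[351.7,153.1],[387.9,284.8],[216.2,330]],"side":[[330.3,165.9],[418,260],[269,314],[206.9,200.3]]}
f=lambda v:np.concatenate([(proj(c2w(C+[0,0,v[3]],v),n)-obs[n]).ravel() for n in obs])
s=least_squares(f,[.5,.07,.24,.075]); print(s.x,f(s.x).round(1))
g=lambda p:np.r_[(proj(p,"top")-[325.2,227.2]).ravel(),(proj(p,"side")-[322.4,233.1]).ravel()]
b=least_squares(g,[.5,0,.1]).x;v=s.x[:3]
print("button",b,g(b).round(1),c2w([0,-.07,.087],v))
np.save("pose.npy",v)
a=v[2]; yc=np.array([-np.sin(a),np.cos(a),0]);xc=np.array([np.cos(a),np.sin(a),0])
q=R.from_matrix(np.c_[-yc,-xc,[0,0,-1]]).as_quat(); q=np.r_[q[3],q[:3]]; np.save("q.npy",q)
p=c2w([0,-.07,.087],v)[0]; p=(p+[b[0],b[1],0.087])/2; print(p)
np.save("btn.npy",[p[0],p[1],b[2]])
print(solve_ik([p[0],p[1],.2],q))
claw.clamp(5)
robot.move_to([p[0],p[1],.2],q)
robot.servo_line([p[0],p[1],b[2]+.011+.012])
robot.sleep(.3)
st=robot.state();print(st["time_s"],st["tcp_pos"],st["contact_force"],st["grip_width"])
cv2.imwrite("pics/s1.png",cams.get_image("side")[100:400,150:550])
```

```text
[0.59192072 0.09468515 0.2627254  0.07508781] [-0.1 -1.  -0.8 -1.4 -0.1 -0.5  0.1 -0.6 -0.6 -0.3  0.2  0.4 -1.4  1.2
 -1.  -0.4]
button [0.60901719 0.02643633 0.11488027] [ 0.1 -1.5 -1.3  0.3] [[0.61010066 0.02708715 0.087     ]]
[0.60955892 0.02676174 0.087     ]
[ 2.06982492e-03 -1.51815957e-02  1.62557205e+00 -4.44089210e-16
  1.53120220e+00  2.88093708e+00]
5.9917 [0.60983647 0.02675058 0.13865682] [-0.95215501 -0.13789638  0.2342639 ] 0.0003562824262923805
```

View pics/s1.png

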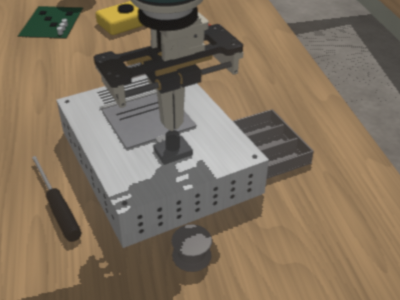

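The closed fingers stand directly over the button, about 10 mm above it. Next I feel downward in small steps.

```bash
cat >> h.py <<'E'
def press(x,y,z0,zmin,fmax,travel,step=.0005,rate=.01,fc=2.0):
    """step down; stop at force fmax, `travel` past first contact, or zmin. Returns log."""
    b=np.mean([robot.state()["contact_force"][2] for _ in range(3)]); z=z0; zc=None; log=[]
    while z>zmin:
        z-=step; robot.servo_line([x,y,z],rate=rate)
        st=robot.state(); f=st["contact_force"][2]-b; zz=st["tcp_pos"][2]
        log.append((round(zz*1e3,2),round(f,2),round(st["time_s"],2)))
        if zc is None and f>fc: zc=zz+step/2
        if f>fmax or (zc and zc-zz>=travel): break
    return log,z
E
python3 - <<'E'
from h import *
x,y,zb=np.load("btn.npy"); z=robot.state()["tcp_pos"][2]
log,z=press(x,y,zb+.011+.012,.105,12,.0050)
print(log,z)
robot.sleep(1.2)
st=robot.state();print(st["time_s"],st["tcp_pos"],st["contact_force"])
cv2.imwrite("pics/s2.png",cams.get_image("side")[100:400,150:550])
E
```

```text
[(np.float64(137.37), np.float64(-0.04), 6.29), (np.float64(136.79), np.float64(-0.7), 6.54), (np.float64(136.36), np.float64(-0.46), 6.79), (np.float64(135.82), np.float64(0.49), 7.04), (np.float64(135.3), np.float64(0.12), 7.29), (np.float64(134.84), np.float64(0.96), 7.54), (np.float64(134.35), np.float64(0.24), 7.79), (np.float64(133.82), np.float64(0.57), 8.04), (np.float64(133.34), np.float64(-0.44), 8.29), (np.float64(132.84), np.float64(0.24), 8.54), (np.float64(132.34), np.float64(-0.98), 8.79), (np.float64(131.86), np.float64(0.55), 9.04), (np.float64(131.31), np.float64(1.08), 9.29), (np.float64(130.83), np.float64(0.64), 9.54), (np.float64(130.34), np.float64(-0.03), 9.79), (np.float64(129.83), np.float64(0.01), 10.04), (np.float64(129.34), np.float64(-0.06), 10.29), (np.float64(128.83), np.float64(-0.5), 10.54), (np.float64(128.33), np.float64(0.45), 10.79), (np.float64(127.84), np.float64(0.27), 11.04), (np.float64(127.33), np.float64(0.62), 11.29), (np.float64(126.85), np.float64(-1.13), 11.54), (np.float64(126.34), np.float64(-0.01), 11.79), (np.float64(125.86), np.fl
[... 220 characters left out ...]
at64(123.35), np.float64(0.37), 13.29), (np.float64(122.99), np.float64(1.14), 13.54), (np.float64(122.68), np.float64(4.87), 13.79), (np.float64(122.1), np.float64(5.17), 14.04), (np.float64(121.6), np.float64(5.64), 14.29), (np.float64(121.13), np.float64(5.39), 14.54), (np.float64(120.68), np.float64(6.5), 14.79), (np.float64(120.21), np.float64(5.59), 15.04), (np.float64(119.72), np.float64(6.67), 15.29), (np.float64(119.22), np.float64(6.52), 15.54), (np.float64(118.8), np.float64(6.69), 15.79), (np.float64(118.3), np.float64(8.22), 16.04), (np.float64(117.89), np.float64(13.64), 16.29)] 0.11738026757830719
17.4917 [0.60966107 0.02677103 0.11754047] [-1.45624022  0.21652675  4.6108923 ]
```

View pics/s2.png

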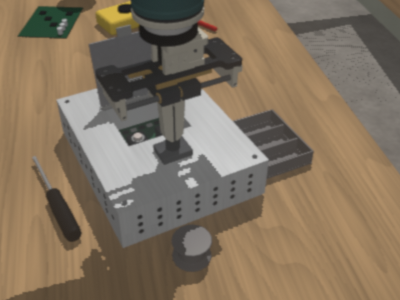

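The hatch has sprung open behind the gripper. Now I retract and look into the bay.

Run:
```python
from h import *
x,y,zb=np.load("btn.npy"); v=np.load("pose.npy")
robot.servo_line([x,y,.2],rate=.12)
st=robot.state();im=cams.get_image("wrist");s=cams.get_image("side")
print(st["time_s"],st["tcp_pos"],st["ee_rot"],st["contact_force"])
np.savez("w.npz",p=st["tcp_pos"],q=st["ee_rot"])
for n in ("wrist","side"): print(n,[(l,np.round(d["bbox"],1).tolist(),round(d["conf"],2)) for l in ("breaker1","hatch_panel") for d in cams.find_in(l,n)[:3]])
for sx in (-.026,.026): print(proj(c2w([[sx,.01,.068],[sx,.01,.061]],v),"side").round(1).tolist())
cv2.imwrite("pics/w3.png",im)
cv2.imwrite("pics/s3.png",cv2.resize(s[150:290,220:400],None,fx=4,fy=4,interpolation=cv2.INTER_CUBIC))
```

```text
18.3833 [0.60924137 0.02677752 0.19883964] [ 4.39538340e-04  7.93642426e-01 -6.08384067e-01 -5.76891278e-04] [ 0.57331148 -0.54925951 -0.31100412]
wrist [('breaker1', [275.1, 315.9, 17.5, 41.9], 0.91), ('breaker1', [347.3, 311.2, 14.4, 36.7], 0.74), ('hatch_panel', [312.0, 433.6, 11.3, 40.1], 0.86)]
side [('breaker1', [315.5, 230.8, 19.3, 19.5], 0.78), ('hatch_panel', [274.6, 172.7, 74.8, 69.4], 0.76)]
[[286.9, 232.5], [287.2, 235.8]]
[[316.0, 223.3], [316.1, 226.7]]
```

View pics/w3.png

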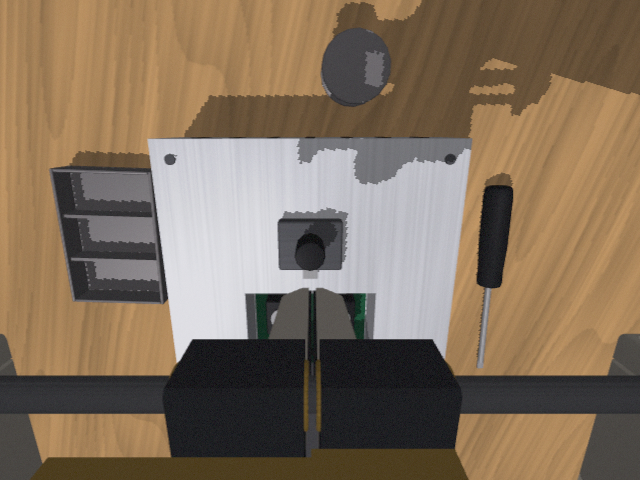

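View pics/s3.png

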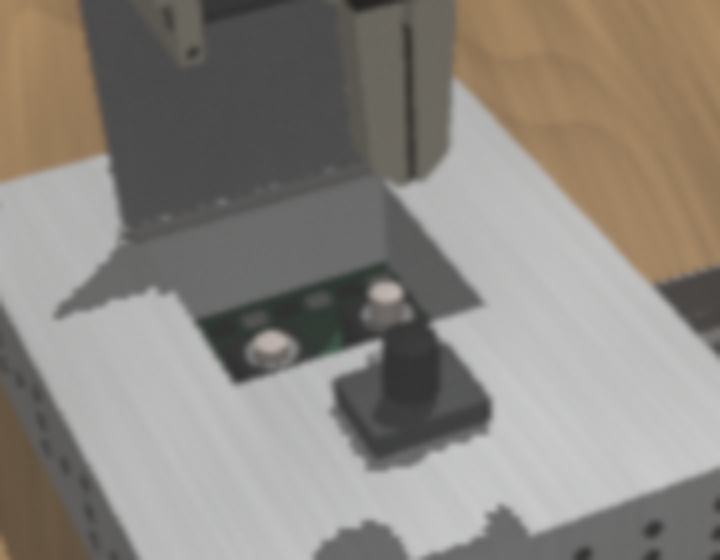

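The plunger at chassis x +26 stands proud: its top is at side pixel (316,221), as predicted for popped out. The one at x -26 (288,236) is home. The hatch stands open. I'll push the +26 one.

Run:
```python
from h import *
v=np.load("pose.npy"); x,y,_=c2w([.026,.01,0],v)[0]; print(x,y)
robot.servo_line([x,y,.2],rate=.1)
robot.servo_line([x,y,.086],rate=.06); robot.sleep(.3)
log,z=press(x,y,.086,.068,11.5,.02,fc=3)
print([(float(a),float(b)) for a,b,_ in log],z)
robot.sleep(.4); st=robot.state(); print(st["time_s"],st["tcp_pos"],st["contact_force"])
```

```text
0.6144314169261345 0.11109455365821795Traceback (most recent call last):
  File "<stdin>", line 3, in <module>
host.IKError: the arm cannot follow that straight line within its joint ranges
```

Run:
```python
from h import *
v=np.load("pose.npy"); x,y,_=c2w([.026,.01,0],v)[0]; q=np.load("q.npy")
r0=R.from_quat(np.r_[q[1:],q[0]])
for d in (-5,5,-8,8,-12,12,-16,16):
    t=(R.from_euler('z',d,degrees=True)*r0).as_quat(); t=np.r_[t[3],t[:3]]
    k=solve_ik([x,y,.2],t)
    print(d,None if k is None else np.round(k,2))
    if k is not None and abs(k[5])<2.9 and abs(k[5])>2.0: break
else: raise SystemExit("none")
robot.servo_line([x,y,.2],ori=t,rate=.1)
robot.servo_line([x,y,.086],rate=.06); robot.sleep(.3)
log,z=press(x,y,.086,.068,11.5,.02,fc=3)
print([(float(a),float(b)) for a,b,_ in log],z)
robot.sleep(.4); st=robot.state(); print(st["time_s"],st["tcp_pos"],st["contact_force"])
```

```text
-5 None
5 [ 0.14  0.02  1.59 -0.    1.53  2.93]
-8 None
8 [ 0.14  0.02  1.59 -0.    1.53  2.88]
[(85.46, 0.76), (84.93, 0.43), (84.43, -0.05), (83.95, 0.15), (83.44, 0.73), (82.96, 0.22), (82.46, 0.59), (81.96, 0.2), (81.46, 0.84), (80.99, 0.89), (80.48, 1.15), (79.95, 0.41), (79.48, -0.08), (79.14, 2.63), (78.75, 5.1), (78.11, 5.22), (77.57, 4.75), (77.0, 4.07), (76.52, 5.06), (75.99, 4.51), (75.51, 5.24), (75.05, 4.54), (74.51, 4.37), (73.99, 4.68), (73.5, 5.26), (73.0, 5.19), (72.52, 5.65), (72.24, 6.2), (72.11, 11.25), (72.08, 15.17)] 0.07099999999999998
29.925 [0.61455629 0.11109971 0.07204695] [-5.18252771 -0.74669383 14.48404444]
```

Contact was at 79.1 mm and the hard stop at 72.1 mm, so the full 7 mm of travel is done. I retract and verify.

Run:
```python
from h import *
p=robot.state()["tcp_pos"]
robot.servo_line([p[0],p[1],.22],rate=.1)
q=np.load("q.npy");x,y,_=np.load("btn.npy")
robot.servo_line([x-.01,y-.04,.24],rate=.12); robot.sleep(.2)
st=robot.state();print(st["time_s"],st["contact_force"])
s=cams.get_image("side")
cv2.imwrite("pics/s4.png",cv2.resize(s[130:290,200:440],None,fx=3,fy=3,interpolation=cv2.INTER_CUBIC))
```

```text
32.975 [-0.72908558 -0.13520149  0.09624258]
```

View pics/s4.png

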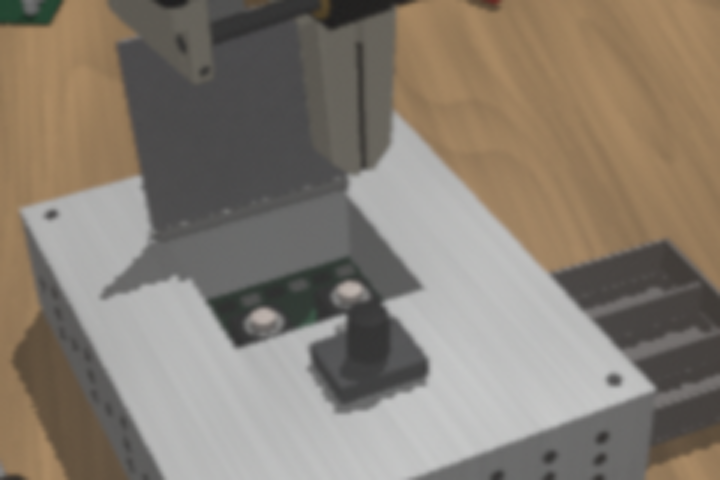

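Both plungers, at crop (262,320) and (349,292), now stand equally low. The hatch is open and the arm is clear.

```bash
python3 -c "
from bench import job
print(job.finish_job())"
```

```text
the job is handed in; nothing more can be done
None
```

The job is handed in, with no verdict returned: the hatch sprang open untouched (13.6 N peak on the latch), the breaker plunger went its full 7 mm home (15.2 N peak), and the arm ended clear of everything at about 33 s.

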